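Hold the roller-door key switch turned

ROBOT

A 7-joint arm with a two-finger parallel gripper is mounted at the origin on a cart in front of the work surface, level with it; the furniture and walls round the work are solid. World frame = base frame: x ahead of the robot, y to its left, z up, the work surface at z = 0. Lengths are in m, angles in rad, forces in N, time in s.
With the tool pointing down it reaches from about 0.425 to 0.825 m from the base axis. Payload 3.6 kg.
Tool frame: the origin (TCP) lies between the finger pads; the fingertips stand 17 mm ahead of it and the grasp point (between the pads) lies 2 mm behind it; z points along the fingers, y is the line along which they close (so a half turn about z gives the same grasp; the last joint's range is limited). The gripper opens to 93 mm and grips with 3 to 60 N. Pads are 15 mm wide; open, the fingers measure 128 mm over their backs; the gripper's body (75 mm by 188 mm) begins 65 mm behind the grasp point.
Start: joints at [-1.25, 0.615, -0.013, 1.423, 0.008, 1.103, -0.04], TCP at [0.222, 0.611, 0.236] pointing down, gripper open.
Joint ranges: [-3.12, 3.12], [-0.3, 2.06], [-1.34, 1.32], [0.26, 2.42], [-1.36, 4.5], [0.01, 1.98], [-2.84, 2.84]. Speed limits (rad/s): [2.79, 2.79, 3.14, 3.14, 3.14, 3.14, 3.14].

INTERFACE

Orientations are given as a unit quaternion [x, y, z, w].
In Python, from cell import * gives the robot as it stands.
- The arm moves only by the tool jog_arm, never from a script. Its argument "rows" is a list that holds one entry, the list of rows, each a list of 7 numbers: the shift along the tool's x, y, z in cm, then the turn, a rotation vector about the tool's x, y, z in rad, then the closure, from 0 (fully open) to 1 (shut). A call has exactly 8 rows; each row is the pose to reach, as a shift and turn from the pose commanded when the call began, along the tool's axes at that moment; what a row does not reach only later rows make up. A row lasts 1/10 s, in which the tool goes at most 50 mm and 8.59 degrees, less where a joint would pass 70% of its speed; a pose out of reach is approached as far as the arm can. A call with a gripper value outside its range is refused whole. The fingers move at their own pace and stop on an object; "newtons" is the grip in N (left out, the last holds). Time passes only in rows, so rows that repeat a pose let the fingers close, or fill a call up. It gives the time, the measured TCP pose, the force, the opening and the grip force at its end, in the units of the state.
- get_state(): the state, without advancing time (a new reading comes with each control period).
- get_image(name): name is "scene" or "top" or "wrist"; returns (picture, depth): 420x560x3 uint8, blue, green, red; 420x560 float32, m along the optical axis (not along the pixel's ray), 0 where there is no reading.
- camera_info(name): a dict with "camera_matrix" (3x3 intrinsics, pixels), "R" (3x3) and "t" (3): a world point X has camera coordinates R X + t. Camera axes: x right, y down, z forward; pixel columns grow to the right and rows downward; lengths in m; the calibration is good to about 2 mm. A picture is of the moment at which its call begins: read the wrist's pose just before it. camera_info takes no time and is no camera call; for the wrist camera it gives the pose at the moment of the call.
- sign_off(): hands the job in; it is judged then, once.
Trained networks look in the newest picture that a camera, given by its name, has taken for a name from the list of things; names that differ only in an ending like _2 or _b are one class to them, and where a whole thing is asked for, a point or a joint stands for the part that bears it (a point fixed in the world has none). Each returns a list of dicts, best first, with "confidence" (0 to 1); they miss things now and then, are a little off and sometimes report something else, mostly with a low value. They report only what shows in the picture. A call takes as long as a camera call.
- silhouettes(camera, thing): "pixels" (420x560 bool, what is visible of it) and "xy" ([column, row] in pixels, amid what is visible of it).
The state is a dict: "time_s": time; "q": joint angles; "dq": joint speeds; "tau": joint torques, N m; "eef_pos": TCP position; "eef_rot": TCP orientation; "contact_force": force on the tool from outside, world axes, zero at the start; "moment": the same for the moment, N m; "opening": opening from 0.0 (shut) to 1.0 (fully open); "finger_force": force on a finger pad.
Only numpy, scipy, OpenCV 4.12 (cv2) and the standard library are available. Lean on these libraries where they do the work, as an engineer would, in place of code of your own. Each camera call takes 0.05 s, during which the arm holds its last target. There are 200 camera calls.

TASK

Run up the loading-bay roller door with the hold-to-run key switch: take the key with the round bow out of the wooden key stand, push it blade down into the keyway on top of the grey console, rocking it a little clockwise and then a little counter-clockwise to pass the two sticky discs inside, until its shoulder sits fully home, then turn it a quarter turn clockwise (seen from above) against the spring. Finish while holding the key turned and still home in the lock: do not let go. Leave the other two keys in the stand and do not disturb the other things on the desk.

Things in the scene. Friction and masses are not known exactly. Their poses are not given: they have to be found in the camera images.
- key_round_bow (a point): Bow (head) of the wanted key: a round disc 33 mm across, to be gripped across its 9 mm thickness. Steel blade (down) 4 mm thick along x, 16 mm wide along y, 34 mm long; above it a 10 x 30 x 5 mm shoulder. The point is the bow's centre, 26 mm above the shoulder's underside, 60 mm above the tip; z up along the key. Half a turn about z makes no difference to the blade.
- key_square_bow (a point): Bow of another key, to be left alone: a 32 mm square. Otherwise like the wanted key.
- key_clover_bow (a point): Bow of another key, to be left alone: three round lobes, 37 mm across. Otherwise like the wanted key.
- stand: Fixed wooden key stand, 46 (x) x 176 (y) x 45 mm high, origin at the centre of its underside. Three slots along its y axis, 55 mm apart (which key is in which varies), 3 mm wider than the blades. Keys stand with their shoulders on its top, their axes parallel to the stand's, bow faces looking along x; lift straight up 35 mm to free one.
- console: Fixed grey steel box, 110 x 110 mm, 60 mm high, origin at the centre of its underside, z up. The lock stands in the middle of its top. Short black lines on the top mark the keyway at rest (long marks, along y) and at a quarter turn (short marks, along x).
- lock_mouth (a point): Centre of the lock's mouth, on top of a round steel collar (42 mm across, 26 mm opening, 2 mm high). Home: shoulder resting on the collar, tip 34 mm below this point. The keyway slot at rest is 18.4 mm along this y and 6 mm along x, with a 3 mm lead-in starting 2 mm below; the key's axes go in parallel to these (or half a turn round). The slotted face turns freely with the key.
- lock_disc_a (a point): On the lock's axis, 13 mm below the mouth: where the tip meets the first hidden sticky disc, 4 mm thick, its slot 5.5 mm wide and turned 0.25 to 0.42 rad clockwise (from above) of the console's y axis (varies, unseen). The blade stops here until the key is rocked about z to within 0.09 rad of the disc's angle and pushed down lightly (5 to 10 N); the disc then turns stiffly (0.06 N m) with the key.
- lock_disc_b (a point): On the lock's axis, 19 mm below the mouth: where the tip meets the second hidden sticky disc, like the first, but its slot turned 0.25 to 0.42 rad counter-clockwise of the console's y axis.
- lock_cam (a point): On the lock's axis, 25 mm below the mouth: where the tip meets the switch cam, whose 5.5 mm wide slot lies along the console's y axis at rest. The key stops here too, until it is turned back to within about 0.1 rad of that.
- cam (a joint): Angle of the switch cam deep in the lock (rad): 0 at rest, grows clockwise seen from above, stop at 1.571. Only a key that is nearly home turns it; a spring of about 0.1 N m turns it back when the key is let go. It lags the key by 0.1 to 0.2 rad of play.
- mouse: Bystander, loose, to be left alone: black computer mouse, 116 x 62 x 37 mm; origin at the centre of its underside.
- tape: Bystander, loose, to be left alone: brown roll of packing tape lying flat, 104 mm across, 48 mm high; origin at the centre of its underside.
- notes: Bystander, loose, to be left alone: block of sticky notes, 70 x 75 x 21 mm; origin at the centre of its underside.
- mug: Bystander, loose, to be left alone: green mug, 102 mm high; origin at the centre of its underside.
- stapler: Bystander, loose, to be left alone: black stapler, 151 x 46 x 60 mm; origin at the centre of its underside.
- lock_a: Bystander, loose, to be left alone: padlock lying flat, 72 x 45 x 21 mm; origin at the centre of its underside.
- stamp: Bystander, loose, to be left alone: wooden rubber stamp, 67 mm high; origin at the centre of its underside.

How it is judged:
On the way, in this order (a step that is already met when the one before it is completed fails the run):
1. the round-bowed key is lifted out of the stand in the gripper (contact force between the fingers and key_round above 2 N and height (world z) of key_round_bow above 0.11 m and horizontal distance between key_round_bow and lock_mouth above 0.05 m), for 0.1 s.
2. the key is fully home in the lock, not yet turned (horizontal distance between key_round_bow and lock_mouth below 0.005 m and z of key_round_bow in the frame of lock_mouth below 0.0295 m and angle between key_round_bow's own z axis and vertical below 0.12 rad and value of joint cam below 0.5 rad), for 0.1 s.
3. the key is turned a quarter clockwise, held in the gripper (horizontal distance between key_round_bow and lock_mouth below 0.005 m and z of key_round_bow in the frame of lock_mouth below 0.0295 m and angle between key_round_bow's own z axis and vertical below 0.12 rad and contact force between the fingers and key_round above 2 N and value of joint cam above 1.25 rad), for 0.5 s.
At the end, for the whole second after the job is handed in: The gripper still holds the round-bowed key (more than 2 N), which is home in the lock (bow centre at most 29.5 mm above the mouth and within 5 mm of its axis, upright within 0.12 rad), and the cam is held turned by more than 1.25 rad (all of step 3); the arm keeps its last pose, push and grip.
It fails at once if another key was taken or knocked (moved more than 15 mm) (distance of any of key_square_bow, key_clover_bow from where it was at the start of the episode above 0.015 m).
It fails at once if a bystander was moved more than 40 mm (distance of any of mouse, tape, notes, mug, stapler, lock_a, stamp from where it was at the start of the episode above 0.04 m).
It also fails if it takes over 51 s, if anything falls off the work surface, if the arm or the gripper's body presses on something with over 40 N, if the wrist force passes 120 N, or if a joint passes its speed limit or range.

## Working session

There is one attempt and no reset: what is moved stays moved. The work goes in short steps, Python scripts to look and compute and a tool call to move; the robot and the scene stay as the last step left them, time stands still between calls to the robot, and variables do not carry over. Pictures are saved under pics/ and viewed, at most 10 in all, crops included, and the job is handed in when it is done.

Besides the shell and the picture viewer there is one more tool, called after "Call:" as name(argument=value, ...) on one line, values as JSON. jog_arm: Moves the arm, as the interface text tells. Its arguments: {"type":"object","properties":{"rows":{"type":"array","items":{"type":"array","items":{"type":"array","items":{"type":"number"}}}},"newtons":{"type":"number"}},"required":["rows"]}

```bash
mkdir -p pics; cat > h.py <<'E'
from cell import *
import numpy as np, cv2
from scipy.spatial.transform import Rotation as Rn
np.set_printoptions(precision=4,suppress=True)
def world(cam,uv,d,info=None):
    c=info or camera_info(cam);K=np.array(c["camera_matrix"]);R=np.array(c["R"]);t=np.array(c["t"])
    uv=np.atleast_2d(uv).astype(float);d=np.atleast_1d(d)
    P=np.c_[(uv[:,0]-K[0,2])/K[0,0]*d,(uv[:,1]-K[1,2])/K[1,1]*d,d]
    return (P-t)@R
def cloud(cam,mask,depth,info=None):
    v,u=np.nonzero(mask&(depth>0));return world(cam,np.c_[u,v],depth[v,u],info)
E
python3 - <<'E'
from h import *
s=get_state();print(s["time_s"],s["eef_pos"],s["eef_rot"],s["opening"],s["contact_force"])
for cam in("top","scene"):
    im,d=get_image(cam);cv2.imwrite(f"pics/{cam}0.png",im)
    for n in("key_round_bow","key_square_bow","key_clover_bow","stand","console"):
        for r in silhouettes(cam,n)[:2]:
            P=cloud(cam,r["pixels"],d)
            print(cam,n,round(r["confidence"],2),np.round(r["xy"]),len(P),np.median(P,0) if len(P) else "",P.max(0) if len(P) else "")
E
```

```text
0.0 [0.2213 0.6104 0.2345] [ 0.173   0.9849 -0.0013 -0.0002] 0.9974525824689512 [-0.3296 -0.8204  0.0674]
top key_round_bow 0.68 [353. 232.] 1639 [ 0.5061 -0.2267  0.0595] [ 0.5702 -0.1647  0.0709]
top key_clover_bow 0.45 [217. 216.] 64 [0.5422 0.1584 0.0748] [0.5527 0.1771 0.0932]
top key_clover_bow 0.43 [387. 277.] 334 [ 0.3951 -0.3315  0.0183] [ 0.4266 -0.298   0.0267]
top stand 0.7 [217. 220.] 969 [0.5393 0.1595 0.0441] [0.5771 0.2494 0.0866]
top console 0.72 [353. 231.] 1634 [ 0.5062 -0.2252  0.0595] [ 0.5702 -0.1647  0.0709]
scene key_round_bow 0.72 [297. 164.] 167 [ 0.7138 -0.3017  0.0234] [ 0.733  -0.2806  0.0703]
scene key_round_bow 0.7 [277. 258.] 130 [0.5366 0.1123 0.0738] [0.5483 0.1232 0.09  ]
scene key_square_bow 0.73 [249. 290.] 211 [0.5447 0.2195 0.0759] [0.5984 0.233  0.0908]
scene key_clover_bow 0.58 [265. 275.] 178 [0.541  0.1663 0.0717] [0.5535 0.1803 0.0914]
scene stand 0.64 [348. 194.] 1638 [ 0.5014 -0.1942  0.0609] [ 0.5945 -0.1622  0.0693]
scene stand 0.6 [266. 294.] 1740 [0.5291 0.1871 0.045 ] [0.5744 0.2511 0.0671]
scene console 0.87 [348. 195.] 1638 [ 0.502  -0.1938  0.0608] [ 0.5953 -0.1622  0.0693]
```

```bash
python3 - <<'E'
import cv2,numpy as np
a=cv2.imread("pics/top0.png")[130:330,160:440];b=cv2.imread("pics/scene0.png")[130:330,200:480]
cv2.imwrite("pics/both.png",cv2.resize(np.vstack([a,b]),None,fx=1.5,fy=1.5))
E
```

```text
(no output)
```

View pics/both.png

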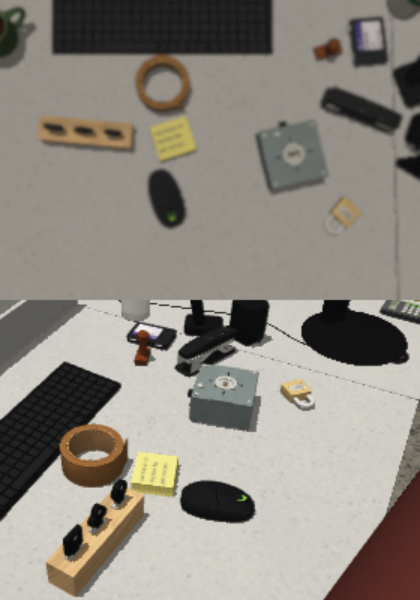

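The round key is at the console end of the stand (scene px 277,258), clover is in the middle and square is at the far end. The console is at top px (353,232), and the tape, notes and mouse are clear of the path.

```bash
cat >> h.py <<'E'
def rel(p,yaw,s=None):
    "shift (cm) in tool axes & turn about tool z to put the tcp at p, tool y at yaw (mod pi), pointing down"
    s=s or get_state();R=Rn.from_quat(s["eef_rot"])
    y=np.array([np.cos(yaw),np.sin(yaw),0]);z=np.array([0,0,-1.]);T=Rn.from_matrix(np.c_[np.cross(y,z),y,z])
    return R.inv().apply(np.array(p)-s["eef_pos"])*100,(R.inv()*T).as_rotvec()
E
python3 - <<'E'
from h import *
for cam,n,z0,z1 in(("top","stand",.035,.052),("scene","stand",.04,.05),("top","console",.053,.066),("scene","console",.055,.066)):
    im,d=get_image(cam)
    for r in silhouettes(cam,n)[:2]:
        P=cloud(cam,r["pixels"],d);P=P[(P[:,2]>z0)&(P[:,2]<z1)]
        if len(P)>20:print(cam,n,cv2.minAreaRect((P[:,:2]*1000).astype(np.float32)),np.median(P[:,2]))
for y in (-.1,0,.1):print(rel([.537,.112,.22],y))
print(get_state()["q"],camera_info("wrist"))
E
```

```text
top stand ((542.954833984375, 162.03921508789062), (176.36318969726562, 46.40935134887695), 85.80894470214844) 0.04442881944514447
scene stand ((543.746826171875, 161.65257263183594), (176.7398681640625, 48.00412368774414), 85.26803588867188) 0.046612927639723384
top console ((506.79095458984375, -229.74215698242188), (109.8612289428711, 111.4278793334961), 13.597806930541992) 0.05954516187735086
scene console ((507.00299072265625, -229.17831420898438), (110.07476806640625, 115.92420959472656), 13.439709663391113) 0.06219952937798581
(array([-46.6701, -36.1685,   1.5665]), array([-0.    , -0.    ,  1.3231]))
(array([-46.6701, -36.1685,   1.5665]), array([-0.    , -0.    ,  1.2231]))
(array([-46.6701, -36.1685,   1.5665]), array([-0.    , -0.    ,  1.1231]))
[-1.2495  0.6148 -0.0126  1.4234  0.0081  1.1034 -0.0404] {'camera_matrix': array([[346.9479,   0.    , 279.6987],
       [  0.    , 346.9479, 212.505 ],
       [  0.    ,   0.    ,   1.    ]]), 'R': array([[ 0.3402,  0.9403,  0.0002],
       [ 0.9001, -0.3257,  0.2893],
       [ 0.2722, -0.0983, -0.9572]]), 't': array([-0.6492, -0.0325,  0.39  ])}
```

Call:
jog_arm(rows=[[[-3.8,-2.95,0.1,0,0,0.13,0],[-7.6,-5.9,0.2,0,0,0.26,0],[-11.4,-8.85,0.3,0,0,0.39,0.1],[-15.2,-11.8,0.4,0,0,0.52,0.2],[-19,-14.75,0.5,0,0,0.65,0.3],[-22.8,-17.7,0.6,0,0,0.78,0.4],[-26.6,-20.65,0.7,0,0,0.91,0.4],[-30.4,-23.6,0.8,0,0,1.04,0.4]]], newtons=30)

```text
time_s: 1.8
eef_pos: [0.4278, 0.2841, 0.228]
eef_rot: [0.641, 0.767, 0.001, 0.0]
contact_force: [1.2, 0.3, -0.4]
opening: 0.607
finger_force: 0.0
```

```bash
python3 - <<'E'
from h import *
s=get_state();print(s["time_s"],s["eef_pos"],s["opening"],rel([.539,.107,.22],-.078))
E
```

```text
1.8 [0.4278 0.2841 0.228 ] 0.6068200271611025 (array([-19.3993,   7.8112,   0.7975]), array([ 0.0008, -0.0008,  0.2561]))
```

Call:
jog_arm(rows=[[[-4,1.6,0.2,0,0,0.06,0.4],[-8,3.2,0.3,0,0,0.12,0.4],[-12,4.8,0.5,0,0,0.18,0.4],[-16,6.4,0.7,0,0,0.256,0.4],[-19.4,7.8,0.8,0,0,0.256,0.4],[-19.4,7.8,0.8,0,0,0.256,0.4],[-19.4,7.8,0.8,0,0,0.256,0.4],[-19.4,7.8,0.8,0,0,0.256,0.4]]])

```text
time_s: 2.6
eef_pos: [0.5382, 0.1108, 0.2195]
eef_rot: [0.732, 0.682, 0.0, -0.001]
contact_force: [0.1, 0.5, -0.1]
opening: 0.6
finger_force: 0.0
```

```bash
python3 - <<'E'
from h import *
s=get_state();print(s["time_s"],s["eef_pos"],s["opening"],s["q"],s["contact_force"])
info=camera_info("wrist");im,d=get_image("wrist");cv2.imwrite("pics/w1.png",im)
for n in("key_round_bow","key_square_bow","key_clover_bow","stand"):
    for r in silhouettes("wrist",n)[:2]:
        P=cloud("wrist",r["pixels"],d,info)
        if len(P)<10: continue
        print(n,round(r["confidence"],2),np.round(r["xy"]),len(P),np.median(P,0),P.max(0))
        Q=P[(P[:,2]>.06)] if "key" in n else P[abs(P[:,2]-.045)<.006]
        if len(Q)>10: print("  ",cv2.minAreaRect((Q[:,:2]*1000).astype(np.float32)),np.percentile(Q[:,2],[50,99]))
E
```

```text
2.6 [0.5382 0.1108 0.2195] 0.6003069643668341 [-0.4869  0.4956  0.3721  1.7481 -0.2177  0.9391 -0.0967] [ 0.0807  0.5117 -0.0506]
key_round_bow 0.63 [282. 207.] 385 [0.5392 0.1126 0.0826] [0.5441 0.1223 0.0869]
   ((539.2883911132812, 108.12193298339844), (28.26906967163086, 8.642465591430664), 86.20274353027344) [0.0831 0.0864]
key_square_bow 0.67 [282.  74.] 566 [0.5466 0.2159 0.085 ] [0.5519 0.2317 0.0872]
   ((546.9173583984375, 215.6097412109375), (31.95397186279297, 8.49658489227295), 85.90997314453125) [0.085  0.0868]
key_square_bow 0.23 [285. 403.] 550 [ 0.5236 -0.1711  0.0111] [ 0.5516 -0.1643  0.0271]
key_clover_bow 0.75 [284. 145.] 507 [0.5428 0.1627 0.075 ] [0.5482 0.179  0.0878]
   ((542.9539794921875, 160.642333984375), (36.49059295654297, 8.620925903320312), 85.94178771972656) [0.0786 0.0874]
stand 0.64 [279. 120.] 8093 [0.543  0.1745 0.0432] [0.5709 0.2495 0.0862]
   ((542.758056640625, 160.67283630371094), (175.9375457763672, 46.102752685546875), 85.837890625) [0.0432 0.0448]
```

View pics/w1.png

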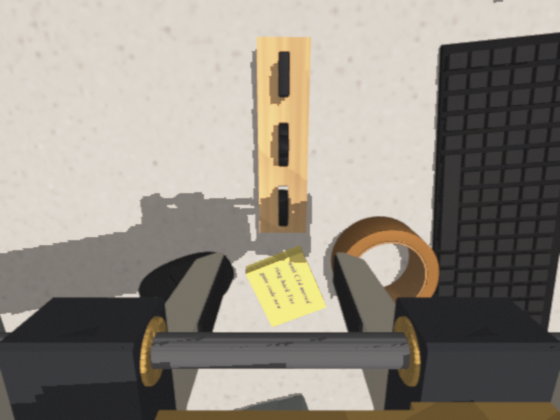

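The wrist view shows the round bow at px (282,207), with clover at (284,145) and square at (282,74). The tape is clear to the right. I'm descending onto the round bow.

```bash
python3 - <<'E'
from h import *
print(rel([.539,.106,.071],-.072))
E
```

```text
(array([-0.4238,  0.0851, 14.871 ]), array([-0.0002, -0.0004,  0.0011]))
```

Call:
jog_arm(rows=[[[-0.4,0.1,3,0,0,0,0.4],[-0.4,0.1,6,0,0,0,0.4],[-0.4,0.1,8,0,0,0,0.4],[-0.4,0.1,9,0,0,0,0.4],[-0.4,0.1,10,0,0,0,0.4],[-0.4,0.1,10,0,0,0,0.4],[-0.4,0.1,10,0,0,0,0.4],[-0.4,0.1,10,0,0,0,0.4]]])

```text
time_s: 3.65
eef_pos: [0.5404, 0.1051, 0.1206]
eef_rot: [0.732, 0.681, 0.001, 0.001]
contact_force: [-0.7, 0.6, 0.6]
opening: 0.6
finger_force: 0.0
```

```bash
python3 - <<'E'
from h import *
s=get_state();print(s["eef_pos"],rel([.539,.106,.071],-.072))
E
```

```text
[0.5404 0.1051 0.1206] (array([ 0.0771, -0.155 ,  4.9645]), array([ 0.0021, -0.0006, -0.0009]))
```

Call:
jog_arm(rows=[[[0.1,-0.15,2,0,0,0,0.4],[0.1,-0.15,3.5,0,0,0,0.4],[0.1,-0.15,5,0,0,0,0.4],[0.1,-0.15,5,0,0,0,0.4],[0.1,-0.15,5,0,0,0,0.8],[0.1,-0.15,5,0,0,0,1],[0.1,-0.15,5,0,0,0,1],[0.1,-0.15,5,0,0,0,1]]], newtons=30)

```text
time_s: 4.45
eef_pos: [0.5386, 0.1062, 0.0703]
eef_rot: [0.732, 0.681, 0.001, 0.0]
contact_force: [-0.1, -0.0, -0.5]
opening: 0.303
finger_force: 0.0
```

```bash
python3 - <<'E'
from h import *
s=get_state();print(s["eef_pos"],s["opening"]*93,s["finger_force"],s["contact_force"])
E
```

```text
[0.5386 0.1062 0.0703] 28.224590563219717 0.0 [-0.1251 -0.0498 -0.5416]
```

Call:
jog_arm(rows=[[[0,0,0,0,0,0,1],[0,0,0,0,0,0,1],[0,0,0,0,0,0,1],[0,0,0,0,0,0,1],[0,0,0,0,0,0,1],[0,0,0,0,0,0,1],[0,0,0,0,0,0,1],[0,0,-1,0,0,0,1]]], newtons=60)

```text
time_s: 5.25
eef_pos: [0.5389, 0.1058, 0.0792]
eef_rot: [0.733, 0.681, 0.0, 0.001]
contact_force: [3.8, -0.9, -1.8]
opening: 0.093
finger_force: 60.0
```

```bash
python3 - <<'E'
from h import *
s=get_state();print(s["eef_pos"],s["opening"]*93,s["finger_force"],s["contact_force"])
E
```

```text
[0.5389 0.1058 0.0792] 8.630220472442284 59.996485667070374 [ 3.8119 -0.8684 -1.8297]
```

Call:
jog_arm(rows=[[[0,0,-1.5,0,0,0,1],[0,0,-3,0,0,0,1],[0,0,-5,0,0,0,1],[0,0,-7,0,0,0,1],[0,0,-9,0,0,0,1],[0,0,-10,0,0,0,1],[0,0,-10,0,0,0,1],[0,0,-10,0,0,0,1]]])

```text
time_s: 6.05
eef_pos: [0.5371, 0.1061, 0.179]
eef_rot: [0.732, 0.681, -0.001, -0.001]
contact_force: [-0.4, -0.1, 0.1]
opening: 0.091
finger_force: 60.0
```

```bash
python3 - <<'E'
from h import *
s=get_state();print(s["eef_pos"],s["finger_force"],s["contact_force"],rel([.521,-.288,.19],.236))
E
```

```text
[0.5371 0.1061 0.179 ] 59.998750136001036 [-0.3773 -0.1296  0.0621] (array([-39.4255,   1.2592,  -1.0875]), array([-0.0024, -0.0001, -0.3088]))
```

Call:
jog_arm(rows=[[[-3,0.1,-0.5,0,0,-0.03,1],[-7.8,0.3,-1,0,0,-0.06,1],[-12.6,0.5,-1.1,0,0,-0.1,1],[-17.4,0.7,-1.1,0,0,-0.15,1],[-22.2,0.8,-1.1,0,0,-0.2,1],[-27,1,-1.1,0,0,-0.25,1],[-31.8,1.2,-1.1,0,0,-0.309,1],[-36.5,1.3,-1.1,0,0,-0.309,1]]])

```text
time_s: 6.85
eef_pos: [0.5233, -0.2604, 0.1892]
eef_rot: [0.619, 0.786, -0.0, -0.002]
contact_force: [1.1, -0.5, -1.1]
opening: 0.094
finger_force: 60.0
```

Call:
jog_arm(rows=[[[-1.5,0.6,0,0,0,0,1],[-2.5,0.8,0,0,0,0,1],[-2.8,0.9,0,0,0,0,1],[-2.8,0.9,0,0,0,0,1],[-2.8,0.9,0,0,0,0,1],[-2.8,0.9,0,0,0,0,1],[-2.8,0.9,0,0,0,0,1],[-2.8,0.9,0,0,0,0,1]]])

```text
time_s: 7.65
eef_pos: [0.5399, -0.2835, 0.1908]
eef_rot: [0.619, 0.786, 0.0, 0.0]
contact_force: [-0.3, -0.6, -0.1]
opening: 0.095
finger_force: 60.0
```

```bash
python3 - <<'E'
from h import *
s=get_state();print(s["time_s"],s["eef_pos"],s["eef_rot"],s["q"],s["finger_force"])
info=camera_info("wrist");im,d=get_image("wrist");cv2.imwrite("pics/w2.png",im);np.save("d2.npy",d);np.save("i2.npy",info,allow_pickle=True)
for n in("console","key_round_bow"):
    for r in silhouettes("wrist",n)[:2]:
        P=cloud("wrist",r["pixels"],d,info)
        print(n,round(r["confidence"],2),np.round(r["xy"]),len(P),np.median(P,0))
        Q=P[abs(P[:,2]-.06)<.006]
        if len(Q)>10: print("  ",cv2.minAreaRect((Q[:,:2]*1000).astype(np.float32)),np.median(Q[:,2]))
E
```

```text
7.65 [ 0.5399 -0.2835  0.1908] [0.6186 0.7857 0.     0.    ] [ 0.2858  0.6067  0.2676  1.6103 -0.1865  0.9498  0.8534] 59.99880340299569
console 0.77 [259. 130.] 19504 [ 0.5062 -0.2266  0.0582]
   ((506.2685852050781, -231.46934509277344), (110.18165588378906, 110.3904800415039), 13.508173942565918) 0.05818812856856794
key_round_bow 0.56 [277. 277.] 1696 [ 0.5366 -0.2749  0.2023]
key_round_bow 0.22 [258. 132.] 19598 [ 0.506  -0.2264  0.0582]
   ((506.396484375, -231.44219970703125), (110.04691314697266, 110.433349609375), 13.666595458984375) 0.05818416963698933
```

View pics/w2.png

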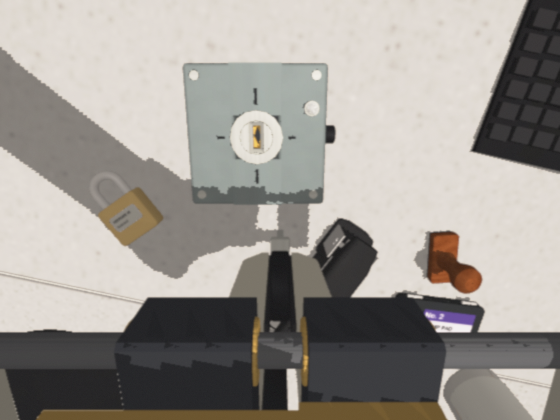

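The lock collar is at px (256,137) and the keyway's long axis runs up the image, along the console's y at yaw about 13.5°. The held key hangs at about (280,243).

```bash
python3 - <<'E'
from h import *
im=cv2.imread("pics/w2.png");d=np.load("d2.npy");info=np.load("i2.npy",allow_pickle=True).item()
P=world("wrist",np.stack(np.meshgrid(np.arange(560),np.arange(420)),-1).reshape(-1,2),d.ravel(),info).reshape(420,560,3)
print("collar row",P[137,228:286:4,:]*1000)
g=cv2.cvtColor(im,cv2.COLOR_BGR2GRAY)
m=((g>185)).astype(np.uint8);m[:100]=0;m[175:]=0;m[:,:220]=0;m[:,292:]=0
c=max(cv2.findContours(m,cv2.RETR_EXTERNAL,cv2.CHAIN_APPROX_NONE)[0],key=cv2.contourArea);e=cv2.fitEllipse(c);print(e)
K=info["camera_matrix"]
# intersect ellipse centre ray with z=.062
def hit(uv,z):
    a=world("wrist",uv,.1,info)[0];b=world("wrist",uv,.2,info)[0];return a+(b-a)*(z-a[2])/(b[2]-a[2])
for z in(.060,.062,.064):print(z,hit(e[0],z))
print("tip region");
for v in range(228,262,3):print(v,d[v,268:294:3],P[v,280]*1000,g[v,280])
cv2.imwrite("pics/c2.png",cv2.resize(np.hstack([im[100:175,215:300],im[225:300,240:325]]),None,fx=4.5,fy=4.5,interpolation=2))
E
```

```text
collar row [[ 484.805  -236.5532   57.4331]
 [ 488.1849 -235.5194   60.0737]
 [ 491.2588 -234.7594   60.2722]
 [ 494.1877 -234.1613   58.9178]
 [ 497.2434 -233.4328   58.7833]
 [ 500.1957 -232.8561   57.0988]
 [ 503.1559 -232.3186   54.9103]
 [ 504.6013 -234.8881   19.1996]
 [ 509.3898 -230.78     55.2788]
 [ 512.5814 -229.7248   58.7386]
 [ 515.6517 -228.9696   58.8881]
 [ 518.7151 -228.3239   57.7177]
 [ 521.7777 -227.4164   59.7529]
 [ 524.8259 -226.6413   60.2117]
 [ 527.946  -226.0703   57.96  ]]
((256.07684326171875, 136.70057678222656), (51.49399185180664, 52.68598937988281), 157.6021728515625)
0.06 [ 0.5065 -0.2309  0.06  ]
0.062 [ 0.5066 -0.2307  0.062 ]
0.064 [ 0.5067 -0.2305  0.064 ]
tip region
228 [0.3598 0.3606 0.3602 0.3584 0.36   0.3608 0.3598 0.3598 0.3596] [ 547.813  -321.3795   -1.8696] 126
231 [0.3614 0.3612 0.3622 0.2135 0.212  0.3621 0.3597 0.3603 0.3603] [ 536.5717 -275.3261  138.4321] 105
234 [0.3616 0.363  0.3617 0.2077 0.2089 0.3611 0.3629 0.3618 0.3637] [ 536.7281 -275.9806  141.8763] 104
237 [0.3633 0.1835 0.1828 0.1845 0.1837 0.1835 0.1848 0.3635 0.3631] [
[... 170 characters left out ...]
09 0.1809 0.181  0.1818 0.3651 0.3654] [ 535.4701 -270.8568  169.545 ] 128
246 [0.366  0.1825 0.1817 0.1828 0.1811 0.1821 0.1815 0.3677 0.3647] [ 535.8455 -272.4071  169.7589] 128
249 [0.3664 0.1829 0.1818 0.1822 0.181  0.1837 0.1819 0.3664 0.3677] [ 536.1831 -273.8023  170.3632] 124
252 [0.1795 0.1615 0.162  0.1604 0.1618 0.1616 0.1623 0.3676 0.1797] [ 534.7259 -267.8326  188.5498] 27
255 [0.1764 0.1589 0.1584 0.1577 0.1589 0.1581 0.1583 0.1798 0.1765] [ 534.7618 -267.9884  191.6277] 25
258 [0.1766 0.1558 0.1551 0.1556 0.1566 0.1571 0.1564 0.1586 0.1731] [ 534.8457 -268.3411  194.1354] 27
261 [0.1738 0.1542 0.154  0.1548 0.1547 0.1557 0.1552 0.1565 0.1691] [ 534.9637 -268.8336  196.2377] 26
```

View pics/c2.png

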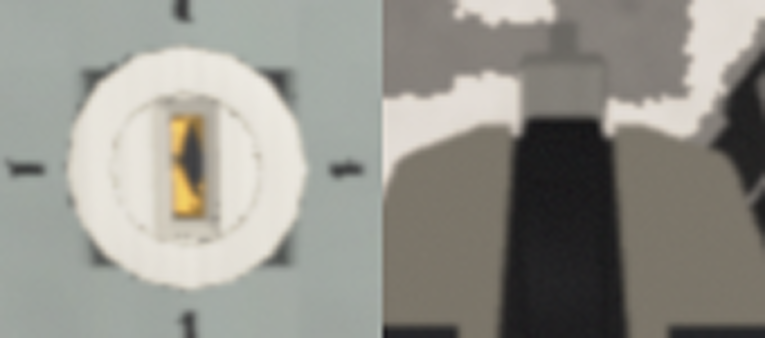

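```bash
python3 - <<'E'
from h import *
print(rel([.5073,-.2303,.135],.236))
E
```

```text
(array([ 5.9731, -1.9088,  5.5752]), array([0.    , 0.0001, 0.0002]))
```

Call:
jog_arm(rows=[[[2,-0.6,0,0,0,0,1],[4,-1.3,0,0,0,0,1],[6,-1.9,1,0,0,0,1],[6,-1.9,2.5,0,0,0,1],[6,-1.9,4,0,0,0,1],[6,-1.9,5.5,0,0,0,1],[6,-1.9,5.6,0,0,0,1],[6,-1.9,5.6,0,0,0,1]]])

```text
time_s: 8.6
eef_pos: [0.5074, -0.2302, 0.1347]
eef_rot: [0.619, 0.785, -0.0, -0.0]
contact_force: [0.0, 0.2, -0.4]
opening: 0.097
finger_force: 60.0
```

```bash
python3 - <<'E'
from h import *
s=get_state();print(s["time_s"],s["eef_pos"],s["contact_force"],rel([.5073,-.2303,.135],.236))
a=[]
for cam,(r,c) in(("wrist",(260,280)),("top",(231,353)),("scene",(185,345))):
    info=camera_info(cam);im,d=get_image(cam);
    k=45 if cam!="wrist" else 75
    a.append(cv2.resize(im[r-k:r+k,c-k:c+k],(260,260),interpolation=2))
    if cam=="wrist":
        P=[world(cam,[u,v],d[v,u],info)[0]*1000 for v in(150,170,190,210,225,235,245) for u in(272,279,286)]
        print(np.array(P))
cv2.imwrite("pics/h3.png",np.hstack(a))
E
```

```text
8.6 [ 0.5074 -0.2302  0.1347] [ 0.0039  0.1985 -0.3606] (array([-0.0053, -0.0073, -0.0289]), array([-0.0003, -0.0001, -0.0001]))
[[ 488.2297 -179.2113   50.8345]
 [ 492.7097 -178.0764   51.2949]
 [ 497.2381 -177.1098   50.2452]
 [ 491.129  -190.8898   58.1297]
 [ 495.5396 -189.77     58.4455]
 [ 500.006  -188.8476   57.5789]
 [ 494.1505 -203.7425   58.624 ]
 [ 498.6372 -202.6535   58.6531]
 [ 503.1522 -201.6559   58.2721]
 [ 497.2372 -216.8186   59.695 ]
 [ 501.7337 -215.5152   60.4174]
 [ 506.3198 -214.6069   59.7641]
 [ 499.7483 -227.7065   57.9608]
 [ 507.242  -238.8649   21.1095]
 [ 509.1331 -225.8166   56.8977]
 [ 501.4865 -235.2491   56.6961]
 [ 503.4481 -222.3308   89.0023]
 [ 510.947  -233.1294   56.2736]
 [ 499.1577 -219.9108  112.8803]
 [ 502.6245 -218.6288  113.9432]
 [ 506.2493 -218.056   113.2232]]
```

View pics/h3.png

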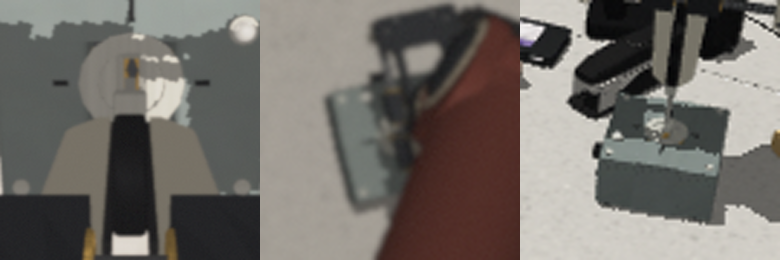

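```bash
python3 - <<'E'
from h import *
info=camera_info("wrist");im,d=get_image("wrist");g=cv2.cvtColor(im,cv2.COLOR_BGR2GRAY)
print("tip rows");
for v in range(224,262,3):
    u=np.nonzero((d[v,250:310]<.235)&(d[v,250:310]>0))[0]+250
    print(v,(u.min(),u.max(),len(u),np.median(d[v,u])) if len(u) else None)
cv2.imwrite("pics/c3.png",cv2.resize(im[200:270,240:325],None,fx=7,fy=7,interpolation=2))
E
```

```text
tip rows
224 (np.int64(251), np.int64(307), 13, np.float32(0.23462717))
227 (np.int64(259), np.int64(307), 3, np.float32(0.23495743))
230 (np.int64(277), np.int64(282), 6, np.float32(0.21408221))
233 (np.int64(277), np.int64(282), 6, np.float32(0.20963718))
236 (np.int64(277), np.int64(282), 6, np.float32(0.20451471))
239 (np.int64(270), np.int64(288), 19, np.float32(0.18144225))
242 (np.int64(270), np.int64(288), 19, np.float32(0.1808569))
245 (np.int64(270), np.int64(288), 19, np.float32(0.1814566))
248 (np.int64(270), np.int64(288), 19, np.float32(0.18214604))
251 (np.int64(270), np.int64(288), 19, np.float32(0.16279054))
254 (np.int64(257), np.int64(302), 43, np.float32(0.17671362))
257 (np.int64(250), np.int64(309), 60, np.float32(0.17320916))
260 (np.int64(250), np.int64(309), 60, np.float32(0.17005765))
```

View pics/c3.png

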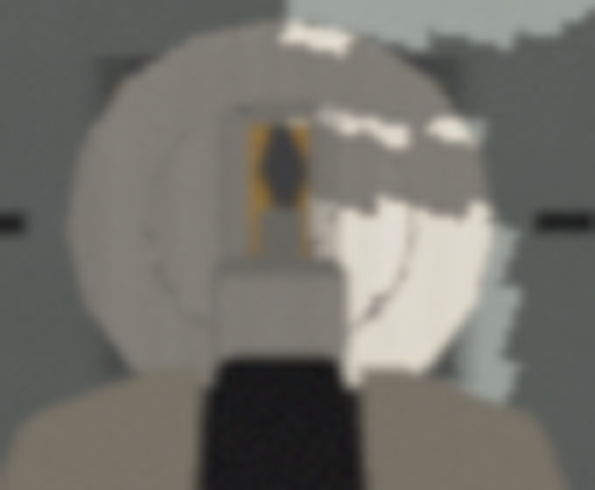

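The blade (col 279.5) and slot (col 279.9) are lined up. I'm lowering slowly towards disc A.

Call:
jog_arm(rows=[[[0,0,0.5,0,0,0,1],[0,0,0.9,0,0,0,1],[0,0,1.2,0,0,0,1],[0,0,1.5,0,0,0,1],[0,0,1.8,0,0,0,1],[0,0,2.1,0,0,0,1],[0,0,2.3,0,0,0,1],[0,0,2.3,0,0,0,1]]])

```text
time_s: 9.6
eef_pos: [0.5073, -0.2303, 0.1114]
eef_rot: [0.619, 0.785, -0.0, -0.0]
contact_force: [1.1, 0.1, -0.3]
opening: 0.095
finger_force: 60.0
```

```bash
cat > st.py <<'E'
from h import *
s=get_state();y=Rn.from_quat(s["eef_rot"]).as_matrix()[:,1]
print(s["time_s"],s["eef_pos"]*1000,"yaw-c",np.arctan2(y[1],y[0])-.236,"F",s["contact_force"],"M",s["moment"],s["finger_force"],s["q"][6])
E
python3 st.py
```

```text
9.6 [ 507.2765 -230.3164  111.3804] yaw-c -3.3482112626020966e-05 F [ 1.095   0.1184 -0.3199] M [-0.1283  0.031   0.0042] 59.99860438867472 0.8319466674210091
```

Call:
jog_arm(rows=[[[0,0,0.1,0,0,0,1],[0,0,0.2,0,0,0,1],[0,0,0.3,0,0,0,1],[0,0,0.35,0,0,0,1],[0,0,0.4,0,0,0,1],[0,0,0.45,0,0,0,1],[0,0,0.5,0,0,0,1],[0,0,0.5,0,0,0,1]]])

```text
time_s: 10.4
eef_pos: [0.5075, -0.2304, 0.107]
eef_rot: [0.619, 0.785, 0.0, 0.0]
contact_force: [-0.4, -1.1, 3.5]
opening: 0.093
finger_force: 60.0
```

```bash
python3 st.py
```

```text
10.4 [ 507.5025 -230.3561  107.0498] yaw-c -7.358188605063876e-05 F [-0.4077 -1.1081  3.5247] M [-0.206   0.1343 -0.0148] 60.000153727596626 0.8341387890774214
```

Call:
jog_arm(rows=[[[0,0,0.03,0,0,0.1,1],[0,0,0.07,0,0,0.18,1],[0,0,0.07,0,0,0.22,1],[0,0,0.07,0,0,0.26,1],[0,0,0.07,0,0,0.3,1],[0,0,0.07,0,0,0.33,1],[0,0,0.07,0,0,0.33,1],[0,0,0.07,0,0,0.33,1]]])

```text
time_s: 11.2
eef_pos: [0.5078, -0.2302, 0.106]
eef_rot: [0.739, 0.673, 0.0, 0.0]
contact_force: [1.5, -1.2, 0.1]
opening: 0.096
finger_force: 60.0
```

```bash
python3 st.py
```

```text
11.2 [ 507.7663 -230.2215  106.0248] yaw-c -0.32958399239473385 F [ 1.4714 -1.2182  0.1212] M [-0.3733 -0.4488  0.0016] 59.99841569631826 0.5908424196290186
```

Call:
jog_arm(rows=[[[0,0,0.1,0,0,0,1],[0,0,0.2,0,0,0,1],[0,0,0.3,0,0,0,1],[0,0,0.4,0,0,0,1],[0,0,0.5,0,0,0,1],[0,0,0.55,0,0,0,1],[0,0,0.6,0,0,0,1],[0,0,0.6,0,0,0,1]]])

```text
time_s: 12.0
eef_pos: [0.5075, -0.2303, 0.1011]
eef_rot: [0.74, 0.673, 0.0, 0.0]
contact_force: [-0.0, -0.5, 8.5]
opening: 0.094
finger_force: 60.0
```

```bash
python3 st.py
```

```text
12.0 [ 507.4807 -230.2998  101.1401] yaw-c -0.33012284912270295 F [-0.0046 -0.4559  8.4662] M [-0.0637  0.093   0.0117] 60.00206935219467 0.594386642582868
```

Key tip is at disc B (101.1 mm, 8.5 N). Next I rock it counter-clockwise to -0.33.

Call:
jog_arm(rows=[[[0,0,0,0,0,-0.14,1],[0,0,0,0,0,-0.28,1],[0,0,0,0,0,-0.42,1],[0,0,0,0,0,-0.51,1],[0,0,0,0,0,-0.55,1],[0,0,0,0,0,-0.59,1],[0,0,0,0,0,-0.63,1],[0,0,0,0,0,-0.66,1]]])

```text
time_s: 12.8
eef_pos: [0.5077, -0.2304, 0.1007]
eef_rot: [0.481, 0.877, 0.0, 0.001]
contact_force: [1.4, 0.4, 5.5]
opening: 0.093
finger_force: 60.0
```

```bash
python3 st.py
```

```text
12.8 [ 507.69   -230.3816  100.726 ] yaw-c 0.33053724846567556 F [1.4167 0.408  5.5451] M [-0.2113 -0.2306 -0.168 ] 60.00103547014078 1.0782089828838761
```

Call:
jog_arm(rows=[[[0,0,0.05,0,0,-0.02,1],[0,0,0.05,0,0,-0.03,1],[0,0,0.05,0,0,-0.05,1],[0,0,0.05,0,0,-0.06,1],[0,0,0.05,0,0,-0.06,1],[0,0,0.05,0,0,-0.06,1],[0,0,0.05,0,0,-0.06,1],[0,0,0.05,0,0,-0.06,1]]])

```text
time_s: 13.6
eef_pos: [0.5077, -0.2304, 0.1007]
eef_rot: [0.456, 0.89, 0.0, 0.001]
contact_force: [0.5, -0.1, 8.4]
opening: 0.093
finger_force: 60.0
```

```bash
python3 st.py
```

```text
13.6 [ 507.7376 -230.4119  100.6687] yaw-c 0.38857450473623656 F [ 0.4994 -0.0558  8.424 ] M [-0.0912 -0.1303 -0.2072] 60.0018371315673 1.120799204972999
```

Call:
jog_arm(rows=[[[0,0,0,0,0,-0.03,1],[0,0,0,0,0,-0.05,1],[0,0,0,0,0,-0.07,1],[0,0,0,0,0,-0.09,1],[0,0,0,0,0,-0.1,1],[0,0,0,0,0,-0.1,1],[0,0,0,0,0,-0.1,1],[0,0,0,0,0,-0.1,1]]])

```text
time_s: 14.4
eef_pos: [0.5077, -0.2301, 0.0993]
eef_rot: [0.41, 0.912, 0.0, 0.0]
contact_force: [2.5, -1.6, 0.6]
opening: 0.095
finger_force: 60.1
```

```bash
python3 st.py
```

```text
14.4 [ 507.6569 -230.1493   99.3385] yaw-c 0.4892805283399252 F [ 2.5211 -1.5999  0.5892] M [-0.7206 -0.7085 -0.3064] 60.055608940310776 1.1940574651617724
```

Disc B is passed. I'm pushing down to the cam.

Call:
jog_arm(rows=[[[0,0,0.1,0,0,0,1],[0,0,0.2,0,0,0,1],[0,0,0.3,0,0,0,1],[0,0,0.4,0,0,0,1],[0,0,0.45,0,0,0,1],[0,0,0.5,0,0,0,1],[0,0,0.5,0,0,0,1],[0,0,0.5,0,0,0,1]]])

```text
time_s: 15.2
eef_pos: [0.5077, -0.2302, 0.095]
eef_rot: [0.41, 0.912, 0.0, 0.0]
contact_force: [2.3, -1.1, 5.1]
opening: 0.092
finger_force: 60.0
```

```bash
python3 st.py
```

```text
15.2 [ 507.6823 -230.2124   95.0423] yaw-c 0.49025361290000236 F [ 2.3166 -1.0787  5.1197] M [-0.5052 -0.7001 -0.2937] 60.0009451713413 1.1953771512255398
```

Call:
jog_arm(rows=[[[0,0,0,0,0,0.13,1],[0,0,0.03,0,0,0.26,1],[0,0,0.03,0,0,0.36,1],[0,0,0.03,0,0,0.42,1],[0,0,0.03,0,0,0.46,1],[0,0,0.03,0,0,0.5,1],[0,0,0.03,0,0,0.53,1],[0,0,0.03,0,0,0.53,1]]])

```text
time_s: 16.0
eef_pos: [0.5076, -0.2303, 0.0944]
eef_rot: [0.634, 0.773, -0.0, 0.0]
contact_force: [2.5, -1.4, 5.3]
opening: 0.094
finger_force: 60.0
```

```bash
python3 st.py
```

```text
16.0 [ 507.5858 -230.2643   94.4388] yaw-c -0.0398619217448844 F [ 2.4807 -1.3869  5.3318] M [-0.6211 -0.5916  0.0694] 60.0004940040526 0.8112118503582111
```

Call:
jog_arm(rows=[[[0,0,0.03,0,0,0.03,1],[0,0,0.04,0,0,0.05,1],[0,0,0.04,0,0,0.07,1],[0,0,0.04,0,0,0.09,1],[0,0,0.04,0,0,0.11,1],[0,0,0.04,0,0,0.12,1],[0,0,0.04,0,0,0.12,1],[0,0,0.04,0,0,0.12,1]]])

```text
time_s: 16.8
eef_pos: [0.5077, -0.2302, 0.0944]
eef_rot: [0.679, 0.734, 0.0, 0.0]
contact_force: [1.9, -1.9, 6.5]
opening: 0.095
finger_force: 60.0
```

```bash
python3 st.py
```

```text
16.8 [ 507.6743 -230.2395   94.3823] yaw-c -0.15930486322808068 F [ 1.9439 -1.947   6.4636] M [-0.6218 -0.4973  0.1173] 60.00088206346845 0.724644538773752
```

Call:
jog_arm(rows=[[[0,0,0.04,0,0,-0.05,1],[0,0,0.04,0,0,-0.1,1],[0,0,0.04,0,0,-0.14,1],[0,0,0.04,0,0,-0.17,1],[0,0,0.04,0,0,-0.2,1],[0,0,0.04,0,0,-0.23,1],[0,0,0.04,0,0,-0.25,1],[0,0,0.04,0,0,-0.25,1]]])

```text
time_s: 17.6
eef_pos: [0.5076, -0.2302, 0.093]
eef_rot: [0.582, 0.813, 0.0, 0.0]
contact_force: [3.3, -3.0, -1.1]
opening: 0.09
finger_force: 60.0
```

```bash
python3 st.py
```

```text
17.6 [ 507.5574 -230.1705   93.0232] yaw-c 0.09135753330417329 F [ 3.2963 -3.0198 -1.0912] M [-0.9213 -1.0199  0.0382] 59.997138640028425 0.9067140303990668
```

Call:
jog_arm(rows=[[[0,0,0.12,0,0,0,1],[0,0,0.24,0,0,0,1],[0,0,0.36,0,0,0,1],[0,0,0.48,0,0,0,1],[0,0,0.6,0,0,0,1],[0,0,0.7,0,0,0,1],[0,0,0.75,0,0,0,1],[0,0,0.75,0,0,0,1]]])

```text
time_s: 18.4
eef_pos: [0.5076, -0.2303, 0.0866]
eef_rot: [0.583, 0.812, 0.0, 0.0]
contact_force: [2.8, -3.2, 6.2]
opening: 0.094
finger_force: 60.0
```

```bash
python3 st.py
```

```text
18.4 [ 507.5702 -230.2778   86.5841] yaw-c 0.08999462439804079 F [ 2.7593 -3.1755  6.2464] M [-0.6667 -0.6103 -0.0259] 60.0009643798694 0.9088527759760892
```

Call:
jog_arm(rows=[[[0,0,0.05,0,0,0.1,1],[0,0,0.05,0,0,0.2,1],[0,0,0.05,0,0,0.3,1],[0,0,0.05,0,0,0.4,1],[0,0,0.05,0,0,0.5,1],[0,0,0.05,0,0,0.6,1],[0,0,0.05,0,0,0.7,1],[0,0,0.05,0,0,0.8,1]]])

```text
time_s: 19.2
eef_pos: [0.5081, -0.2303, 0.0865]
eef_rot: [0.854, 0.52, 0.001, 0.001]
contact_force: [2.1, -2.8, 8.8]
opening: 0.093
finger_force: 60.0
```

```bash
python3 st.py
```

```text
19.2 [ 508.0592 -230.3354   86.5111] yaw-c -0.7127653535791338 F [ 2.1244 -2.7604  8.7751] M [-0.6096 -0.6166  0.2965] 59.994345707818866 0.32908842658572346
```

Call:
jog_arm(rows=[[[0,0,0,0,0,0.12,1],[0,0,0,0,0,0.24,1],[0,0,0,0,0,0.36,1],[0,0,0,0,0,0.48,1],[0,0,0,0,0,0.6,1],[0,0,0,0,0,0.72,1],[0,0,0,0,0,0.82,1],[0,0,0,0,0,0.88,1]]])

```text
time_s: 20.0
eef_pos: [0.5085, -0.2307, 0.0865]
eef_rot: [0.994, 0.107, 0.001, 0.001]
contact_force: [4.0, -3.1, 8.6]
opening: 0.096
finger_force: 60.0
```

```bash
python3 st.py; python3 - <<'E'
from h import *
im,d=get_image("wrist");cv2.imwrite("pics/w4.png",im[150:330,180:380].repeat(3,0).repeat(3,1))
E
```

```text
20.0 [ 508.4602 -230.6707   86.5133] yaw-c -1.5924502482804204 F [ 3.9511 -3.1201  8.565 ] M [-0.6976 -0.7312  0.2902] 59.98915499425493 -0.3285600695444208
```

View pics/w4.png

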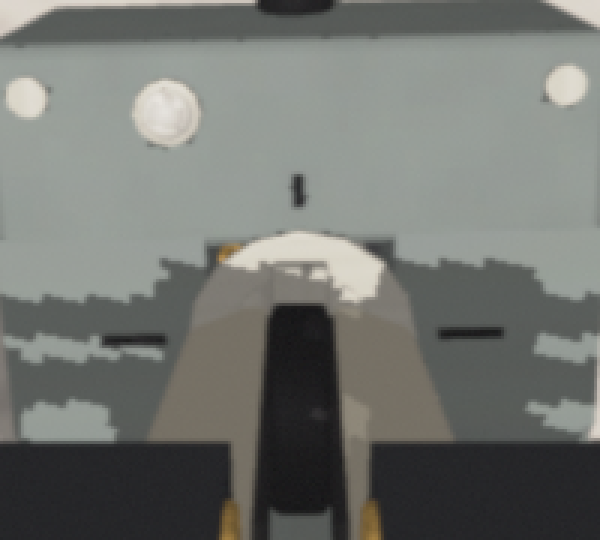

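The key now points at the short (quarter-turn) mark, with its shoulder on the collar at about (300,280). I'm adding a bit more turn to take up the play.

Call:
jog_arm(rows=[[[0,0,0,0,0,0.04,1],[0,0,0,0,0,0.08,1],[0,0,0,0,0,0.11,1],[0,0,0,0,0,0.14,1],[0,0,0,0,0,0.14,1],[0,0,0,0,0,0.14,1],[0,0,0,0,0,0.14,1],[0,0,0,0,0,0.14,1]]])

```text
time_s: 20.85
eef_pos: [0.5085, -0.2307, 0.0865]
eef_rot: [0.999, 0.039, 0.001, 0.001]
contact_force: [3.5, -2.0, 8.7]
opening: 0.092
finger_force: 60.0
```

```bash
python3 st.py
```

```text
20.85 [ 508.4621 -230.7405   86.5048] yaw-c -1.7297189292545792 F [ 3.5201 -1.9919  8.6971] M [-0.6833 -0.7468  0.2479] 60.00120627111755 -0.4343926622532578
```

```bash
python3 - <<'E'
from h import *
im,d=get_image("wrist");cv2.imwrite("pics/w5.png",cv2.resize(im[190:330,190:370],None,fx=4.2,fy=4.2,interpolation=2))
E
```

```text
(no output)
```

View pics/w5.png

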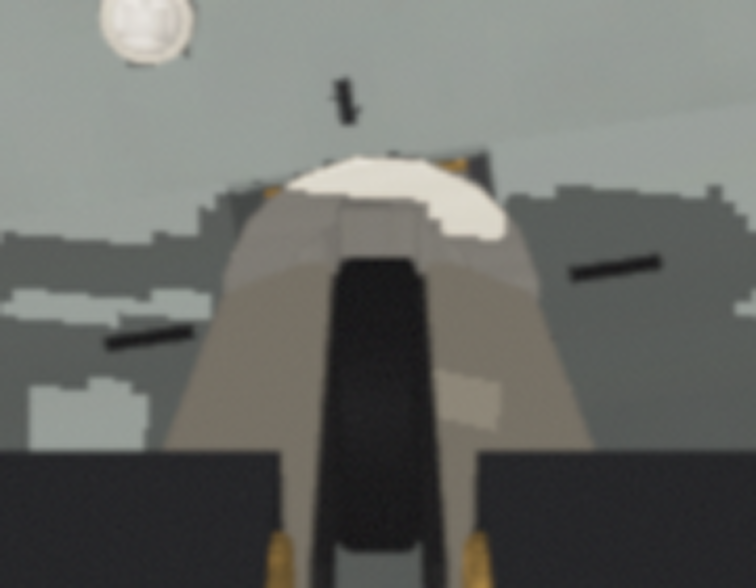

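The shoulder is parallel to the tool and past the short mark (345,100), so the key followed the gripper to about 1.7 rad and is still home. Handing in.

```bash
python3 -c "
from cell import *
print(sign_off())"
```

```text
the job is handed in; nothing more can be done
None
```

I handed the job in with the round-bow key home in the lock, turned about 1.7 rad clockwise and still held at 60 N. Allowing for the play, I estimate the cam at 1.5 rad or more, but I couldn't read it directly and `sign_off()` gave no verdict.

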